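# Hook the door return spring into its anchor and stretch it onto the post

### The job

Fit the return spring to the cabinet door lying on the bench: find the hole in the brass bar of the anchor with the spring's steel prong, press the prong gently home in it, then pull the blue end out, drop its loop over the head of the far post and let it settle on the neck under tension. Do not force the prong against the anchor or overstretch the spring, leave the jar, tin, brush and screwdriver alone, and let go at the end.

Things in the scene. Friction and masses are not known exactly. Their poses are not given: they have to be found in the camera images.
- red_grip (a point): Centre of the red plastic grip at the hook end of the tension spring: 28 mm long, 16 wide, 18 high. The spring (180 mm, about 120 g) lies along its own x axis: x from hook to loop, z up. From this grip a 6 mm steel wire runs 46 mm in -x along the axis, then bends straight down as the prong.
- cradle: Fixed wooden cradle, 44 mm long (x), 60 wide, 46 high, origin under its centre. At the start the spring lies level along its x in its 22 mm wide groove, prong down, axis 44 mm above the bench. The cradle carries only the coil; both plastic grips stick out at its ends, free all round.
- hook_tip (a point): Lowest point of the prong (6 mm round wire with a rounded end): 46 mm in -x from the red grip's centre and 24 mm below the spring's axis.
- blue_grip (a point): Centre of the blue plastic grip (28 x 16 x 18 mm) on the loop end, 78 mm in +x from the red grip's centre while unstretched. Between them is the coil, 16 mm across; it stretches but hardly bends, so lifting the blue end by more than about 12 mm while held level draws the prong out of its hole.
- loop (a point): Centre of the flat horizontal wire loop at the loop end, 41 mm in +x from the blue grip's centre, on the spring's axis. Clear opening 18 mm across, wire 5 mm thick.
- stretch (a joint): How far the spring is stretched (m). 0 = coils closed. Pull needed: about 4 N before it opens at all, then 0.3 N more per mm. It is ruined beyond 45 mm; on the post it is stretched by about 20 mm.
- anchor: Dark steel anchor bracket fixed on the door, 24 mm (x) by 84 mm (y), 36 mm high; origin at the centre of its underside, 18 mm above the bench. x points towards the post. A channel 9 mm wide runs along y at x = 0; its rims are 36 mm above the origin. More than 25 N between spring and anchor damages them.
- groove_mid (a point): Middle of the groove: top of the brass bar in the anchor's channel, 4 mm below the rims, same axes. The bar has one hole, 9 (x) by 8 mm (y), 20 mm deep, centred across the groove, clamped at an unmeasured y from -20 to +20 mm: see it (dark square) or feel it by dragging the prong along. Prong home: wire lies on the rims, tip 17 mm below this point, spring axis 7 mm above it.
- rail_top (a point): Middle of the top of a wooden rail on the door, 90 mm from the anchor towards the post, 20 mm wide (towards the post), 110 mm long, 29 mm high. It bears the coil, about level, when the hooked spring is let go.
- post: Steel post fixed on the same door, about 194 mm in +x of the anchor and up to 8 mm to either side; origin at the centre of its foot, level with the anchor's. A shoulder 16 mm across reaches up to 33 mm, then a neck 7 mm across from 33 to 41 mm, then a flat head 11 mm across that ends at 44 mm.
- post_neck (a point): Centre of the post's neck, 37 mm above the post's origin; the loop belongs here.
- paint_jar: Bystander: jar of blue paint, 60 mm across, 85 mm high; origin at the centre of its underside.
- tin: Bystander: tin with a red label, 70 mm across, 75 mm high; origin at the centre of its underside.
- brush: Bystander: brush lying flat, 200 mm long along its x; origin under its centre.
- screwdriver: Bystander: screwdriver with a red handle lying flat, 200 mm long along its x; origin under its centre.

How it is judged:
On the way:
1. the prong is down in the hole of the anchor's bar while the spring is not yet stretched (under 3 mm) (z of hook_tip in the frame of anchor below 0.025 m and x of hook_tip in the frame of anchor between -0.006 and 0.006 m and y of hook_tip in the frame of anchor between -0.03 and 0.03 m and value of joint stretch below 0.003 m), for 0.2 s.
At the end, for the whole second after the job is handed in: the prong's tip is inside the bar's hole, at least 7 mm below the bar's top; the loop surrounds the post's neck (loop centre within 8.5 mm of the post's axis and 30 to 42 mm above the post's origin); the spring is stretched by more than 8 mm; it is let go and at rest (z of hook_tip in the frame of anchor below 0.025 m and x of hook_tip in the frame of anchor between -0.006 and 0.006 m and y of hook_tip in the frame of anchor between -0.03 and 0.03 m and horizontal distance between loop and post_neck below 0.0085 m and z of loop in the frame of post between 0.03 and 0.042 m and value of joint stretch above 0.008 m and linear speed of spring below 0.02 m/s and contact force between spring and the fingers below 0.05 N); the robot touches nothing.
It fails at once if the spring and the anchor press on each other with more than 25 N (contact force between spring and anchor above 25 N).
It fails at once if the spring is stretched beyond 45 mm (value of joint stretch above 0.045 m).
It fails at once if the jar, tin, brush or screwdriver is moved more than 20 mm (distance of any of paint_jar, tin, brush, screwdriver from where it was at the start of the episode above 0.02 m).
It also fails if it takes over 72 s, if anything falls off the work surface, if the arm or the gripper's body presses on something with over 40 N, if the wrist force passes 120 N, or if a joint passes its speed limit or range.

### The arm

A 6-joint arm with a two-finger parallel gripper is mounted at the origin on the work surface. World frame = base frame: x ahead of the robot, y to its left, z up, the work surface at z = 0. Lengths are in m, angles in rad, forces in N, time in s.
With the tool pointing down it reaches from about 0.25 to 0.725 m from the base axis. Payload 4 kg.
Tool frame: the origin (TCP) lies midway between the tips of the shut fingers; the grasp point (between the pads) lies 19 mm behind it; z points along the fingers, x is the direction in which the jaws open and shut, and the axes are right-handed (so a half turn about z gives the same grasp; the last joint's range is limited). The gripper opens to 85 mm and grips with 20 to 120 N. Pads are 22 mm wide; open, the fingers measure 114 mm over their backs; the gripper's body (76 mm by 85 mm) begins 54 mm behind the grasp point. The pads swing forward as they close: fully open they stand 13 mm farther back than shut.
Start: joints at [-1.241, 0.241, 0.005, 1.335, 0, 1.571], TCP at [0.162, -0.473, 0.231] pointing down, gripper open.
Joint ranges: [-2.72, 2.72], [-1.05, 1.87], [-1.09, 1.28], [-1.99, 2.15], [-1.42, 1.44], [-3.14, 3.14]. Speed limits (rad/s): [2.79, 2.79, 3.14, 3.14, 3.14, 3.14].

### API

Orientations are given as a unit quaternion [x, y, z, w].
In Python, from workcell import bot gives the robot as it stands.
- The arm moves only by the tool drive_tool, never from a script. Its argument "rows" is text: rows parted by semicolons, each of 5 numbers parted by spaces: the finger opening in mm, from 0 to 85.4, then the shift along the tool's x, y, z in mm, then the turn about the tool's z in rad. A call has 1 to 12 rows; each row shifts and turns the commanded pose from where the row before left it, along the tool's axes as they then stand; what a row does not reach is not made up. A row lasts 1/10 s, in which the tool goes at most 50 mm and 8.59 degrees, less where a joint would pass 70% of its speed; a pose out of reach is approached as far as the arm can. A call is refused whole if a number of a shift passes 50 or a number of a turn 0.15, either way. A call with a gripper value outside its range is refused whole. The fingers move at their own pace and stop on an object; the grip force is fixed at half the most. Time passes only in rows, so rows that do not move let the fingers close. It gives the time, the measured TCP pose, the force and the opening at its end, in the units of the state.
- bot.get_obs(): the state, without advancing time (a new reading comes with each control period).
- bot.camera(name): name is "scene" or "side" or "wrist"; returns a dict with "image" (384x512x3 uint8, red, green, blue), "vertical_fov" (degrees; the focal length in pixels is half the picture's height over the tangent of half this angle, whatever the lens; pixels are square), "cx", "cy" (the principal point, pixels), "R" (3x3) and "t" (3): a world point X has camera coordinates R X + t; the wrist camera has in their place "tool_from_camera" (4x4, takes a point from camera to tool coordinates, whose origin is the TCP and whose axes are the tool frame's). Camera axes: x right, y down, z forward; pixel columns grow to the right and rows downward; lengths in m; the calibration is good to about 2 mm. A picture is of the moment at which its call begins: read the wrist's pose just before it. There is no depth.
- bot.job_done(): hands the job in, once; it reports no verdict.
The state is a dict: "clock": time; "joint_pos": joint angles; "joint_vel": joint speeds; "tau": joint torques, N m; "eef_pos": TCP position; "tool_rot": TCP orientation; "ft_force": force on the tool from outside, world axes, zero at the start; "ft_torque": the same for the moment, N m; "grip_width": finger opening in m.
Only numpy, scipy, OpenCV 4.12 (cv2) and the standard library are available. Lean on these libraries where they do the work, as an engineer would, in place of code of your own. Each camera call takes 0.05 s, during which the arm holds its last target. There are 200 camera calls.

## Working session

There is one attempt and no reset: what is moved stays moved. The work goes in short steps, Python scripts to look and compute and a tool call to move; the robot and the scene stay as the last step left them, time stands still between calls to the robot, and variables do not carry over. Pictures are saved under pics/ and viewed, about 8 in all and at most 12, crops included, and the job is handed in when it is done.

Besides the shell and the picture viewer there is one more tool, called after "Request:" as name(argument=value, ...), one argument or row to a line, values as JSON. drive_tool: Moves the arm, as the interface text tells. Its arguments: {"type":"object","properties":{"rows":{"type":"string"}},"required":["rows"]}

```bash
mkdir -p pics; cat > h.py <<'E'
import numpy as np, cv2
from workcell import bot
from scipy.spatial.transform import Rotation as Ro
def cam(name, fn=None):
    o=bot.get_obs(); c=bot.camera(name)
    if 'R' in c and c['R'] is not None: R=np.array(c['R']);t=np.array(c['t']);C=-R.T@t;A=R.T
    else:
        T=np.array(c['tool_from_camera']);Rt=Ro.from_quat(o['tool_rot']).as_matrix()
        A=Rt@T[:3,:3];C=Rt@T[:3,3]+np.array(o['eef_pos'])
    im=np.array(c['image']);f=im.shape[0]/2/np.tan(np.radians(c['vertical_fov'])/2)
    if fn: cv2.imwrite(fn,im[:,:,::-1]); np.savez(fn[:-4]+'.npz',A=A,C=C,f=f,cx=c['cx'],cy=c['cy'],im=im)
    return dict(A=A,C=C,f=f,cx=c['cx'],cy=c['cy'],im=im)
def load(fn): return dict(np.load(fn))
def ray(c,u,v):
    d=c['A']@np.array([(u-c['cx'])/c['f'],(v-c['cy'])/c['f'],1]);return c['C'],d/np.linalg.norm(d)
def onz(c,u,v,z):
    C,d=ray(c,u,v);return C+d*(z-C[2])/d[2]
def tri(c1,p1,c2,p2):
    C,d=ray(c1,*p1);D,e=ray(c2,*p2);s=np.linalg.lstsq(np.c_[d,-e],D-C,rcond=None)[0]
    a=C+s[0]*d;b=D+s[1]*e;return (a+b)/2,np.linalg.norm(a-b)
def proj(c,X):
    p=c['A'].T@(np.array(X)-c['C']);return c['cx']+c['f']*p[0]/p[2],c['cy']+c['f']*p[1]/p[2]
E
python3 - <<'E'
from h import *
np.set_printoptions(precision=4,suppress=True)
for n in ['scene','side','wrist']:
    c=cam(n,f'pics/{n}0.png');print(n,c['C'],c['A'][:,2],c['f'])
a,b=[cv2.imread(f'pics/{n}0.png') for n in ['scene','side']]
cv2.imwrite('pics/both.png',np.vstack([a,b])[:,:])
o=bot.get_obs();print(o)
E
```

```text
scene [1.3689 0.4178 0.7367] [-0.6761 -0.4259 -0.6013] 434.25456218547515
side [0.222  0.6174 0.536 ] [ 0.4723 -0.7213 -0.5066] 373.2775573879222
wrist [ 0.2413 -0.4454  0.3731] [-0.3076 -0.1028 -0.9459] 310.6674094626956
{'clock': 0.15, 'joint_pos': array([-1.241 ,  0.2412,  0.004 ,  1.3352, -0.    ,  1.5709]), 'joint_vel': array([-0.0016, -0.0034,  0.0039,  0.0007, -0.0013, -0.0002]), 'tau': array([ -0.0006, -37.2636,  25.2638,   0.0124,  -0.    ,  -0.    ]), 'eef_pos': array([ 0.1618, -0.4726,  0.2306]), 'tool_rot': array([ 0.8136, -0.5815, -0.0006, -0.0005]), 'ft_force': array([-0.9222, -0.1376, -0.4374]), 'ft_torque': array([-0.0059, -0.0216,  0.0471]), 'grip_width': 0.08522697413583757}
```

View pics/scene0.png

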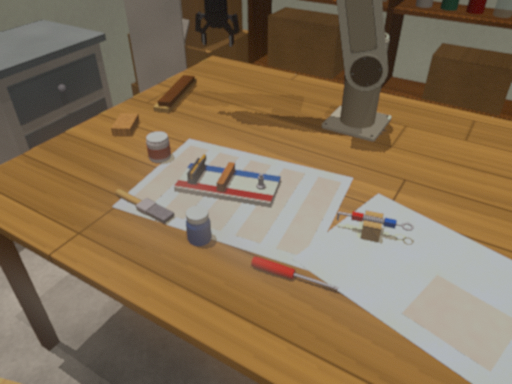

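View pics/side0.png

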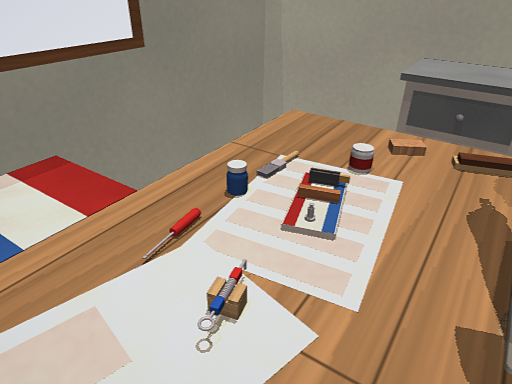

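The scene view shows the spring at (374,220) with its red grip at (357,217) and blue at (388,222), the anchor at (197,170), and the post at (262,181). In the side view the red grip is at (237,275), blue at (217,305), the anchor at (325,178) and the post at (310,212).

```bash
python3 - <<'E'
from h import *
np.set_printoptions(precision=4,suppress=True)
s=load('pics/scene0.npz');d=load('pics/side0.npz')
P=dict(red=((357,217),(237,275)),blue=((389,222.5),(216.5,306)),loop=((406,226.5),(206,323)),post=((262,177),(310.5,206)),anchor=((197,160),(326,172)),rail=((228,168),(319,188)),jar=((198,210),(237,164)),tin=((157,137),(362,148)))
for k,(a,b) in P.items(): print(k,*tri(s,a,d,b))
for n,c,bx in (('scene',s,(330,200,420,245)),('side',d,(195,255,255,330))):
    im=c['im'].astype(int);x0,y0,x1,y1=bx;w=im[y0:y1,x0:x1];r,g,b=w[...,0],w[...,1],w[...,2]
    for nm,m in (('red',(r>110)&(g<70)&(b<70)),('blue',(b>90)&(r<60))):
        q=np.argwhere(m);print(n,nm,len(q),q.mean(0)[::-1]+[x0,y0] if len(q) else '')
big=cv2.resize(np.ascontiguousarray(s['im'][140:215,170:300,::-1]),None,fx=4,fy=4,interpolation=cv2.INTER_CUBIC)
b2=cv2.resize(np.ascontiguousarray(d['im'][150:245,270:400,::-1]),None,fx=4,fy=4,interpolation=cv2.INTER_CUBIC)
b2=b2[:300]
cv2.imwrite('pics/c1.png',np.vstack([big,b2]))
E
```

```text
red [0.537  0.199  0.0417] 0.005134089755362573
blue [0.5208 0.2762 0.0428] 0.0017664321750497415
loop [0.5127 0.3144 0.0422] 0.00015614306009356562
post [ 0.524  -0.081   0.0533] 0.0038509168888560615
anchor [ 0.5655 -0.2689  0.0602] 0.013051766700282911
rail [ 0.5446 -0.1774  0.0557] 0.006942111935394125
jar [ 0.7628 -0.1139  0.0857] 0.002556095260774616
tin [ 0.5319 -0.4504  0.0714] 0.00257169641599954
scene red 43 [357.186  215.2558]
scene blue 44 [389.8182 221.8636]
side red 84 [235.6905 272.4524]
side blue 115 [216.9304 302.1478]
```

View pics/c1.png

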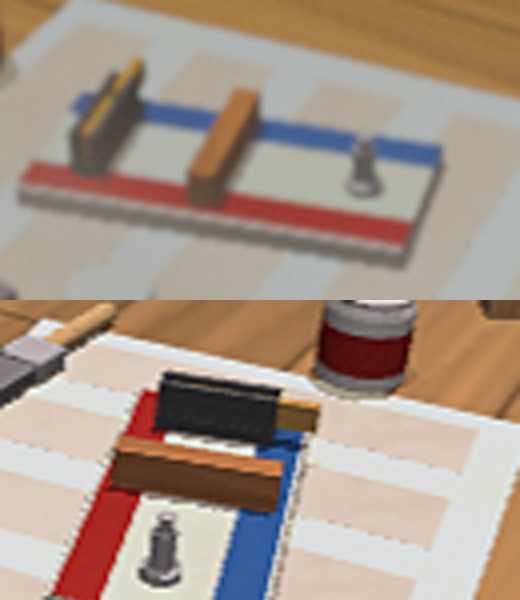

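```bash
python3 - <<'E'
from h import *
np.set_printoptions(precision=4,suppress=True)
c=bot.camera('wrist');print(c['tool_from_camera'],c['vertical_fov'])
o=bot.get_obs();print(Ro.from_quat(o['tool_rot']).as_matrix())
E
```

```text
[[ 1.      0.0007 -0.0005 -0.0002]
 [-0.0005  0.9459  0.3243 -0.0841]
 [ 0.0008 -0.3243  0.9459 -0.1426]
 [ 0.      0.      0.      1.    ]] 63.434143229480334
[[ 0.3238 -0.9461 -0.0004]
 [-0.9461 -0.3238  0.0012]
 [-0.0013 -0.     -1.    ]]
```

```bash
cat >> h.py <<'E'
def plan(x,y,z,yd=None,n=None):
    """rows for tool origin -> x,y,z with tool-y heading yd (deg, world)"""
    o=bot.get_obs();R=Ro.from_quat(o['tool_rot']).as_matrix();p=np.array(o['eef_pos'])
    h=np.degrees(np.arctan2(R[1,1],R[0,1])); yd=h if yd is None else yd
    dh=(yd-h+180)%360-180; turn=-np.radians(dh)
    T=np.array([x,y,z])-p
    n=n or int(max(np.ceil(abs(turn)/.145),np.ceil(np.linalg.norm(T)/.045),1))
    print('heading',round(h,2),'turn',round(turn,3),'TCP',p.round(4),'now-axes shift mm',(R.T@T*1000).round(1),'n',n)
    for i in range(n):
        a=np.radians(h+dh*i/n);Y=np.array([np.cos(a),np.sin(a),0]);Z=np.array([0,0,-1.]);X=np.cross(Y,Z)
        print(*(np.array([X@T,Y@T,Z@T])*1000/n).round(1),round(turn/n,3),end='; ')
    print()
E
python3 -c "
from h import *
plan(.545,-.177,.17,282,13)"
```

```text
heading -161.11 turn -1.45 TCP [ 0.1618 -0.4727  0.2308] now-axes shift mm [-155.6 -458.3   61. ] n 13
-12.0 -35.3 4.7 -0.112; -8.0 -36.4 4.7 -0.112; -3.9 -37.0 4.7 -0.112; 0.3 -37.2 4.7 -0.112; 4.4 -37.0 4.7 -0.112; 8.5 -36.2 4.7 -0.112; 12.5 -35.1 4.7 -0.112; 16.3 -33.5 4.7 -0.112; 19.9 -31.4 4.7 -0.112; 23.3 -29.0 4.7 -0.112; 26.4 -26.3 4.7 -0.112; 29.2 -23.1 4.7 -0.112; 31.6 -19.8 4.7 -0.112;
```

Request:
drive_tool(
  rows="85 -12 -35 4 -0.12; 85 -8 -36 4 -0.12; 85 -4 -37 4 -0.12; 85 0 -37 4 -0.12; 85 4 -37 5 -0.12; 85 8.5 -36 5 -0.12; 85 13 -35 5 -0.12; 85 16 -33.5 5 -0.12; 85 20 -31.5 5 -0.12; 85 23 -29 5 -0.12; 85 27 -26 5 -0.12; 85 30 -23 5 -0.12",
)

```text
clock: 1.4
eef_pos: [0.5032, -0.1833, 0.1749]
tool_rot: [0.995, 0.102, -0.0, 0.0]
ft_force: [-0.0, -0.4, -0.4]
grip_width: 0.0851
```

Request:
drive_tool(
  rows="85 32 -19 5 0; 85 0 0 0 0; 85 0 0 0 0; 85 0 0 0 0",
)

```text
clock: 1.8
eef_pos: [0.5292, -0.1601, 0.1702]
tool_rot: [0.995, 0.099, -0.0, 0.0]
ft_force: [-0.1, -0.7, 0.7]
grip_width: 0.0854
```

```bash
python3 -c "
from h import *
plan(.545,-.177,.17,282)
c=cam('wrist','pics/w1.png')
cv2.imwrite('pics/w1b.png',cv2.resize(c['im'][:,:,::-1],None,fx=1.5,fy=1.5,interpolation=cv2.INTER_CUBIC))"
```

```text
heading -78.64 turn -0.011 TCP [ 0.5292 -0.1601  0.1702] now-axes shift mm [12.2 19.7  0.2] n 1
12.2 19.7 0.2 -0.011;
```

View pics/w1b.png

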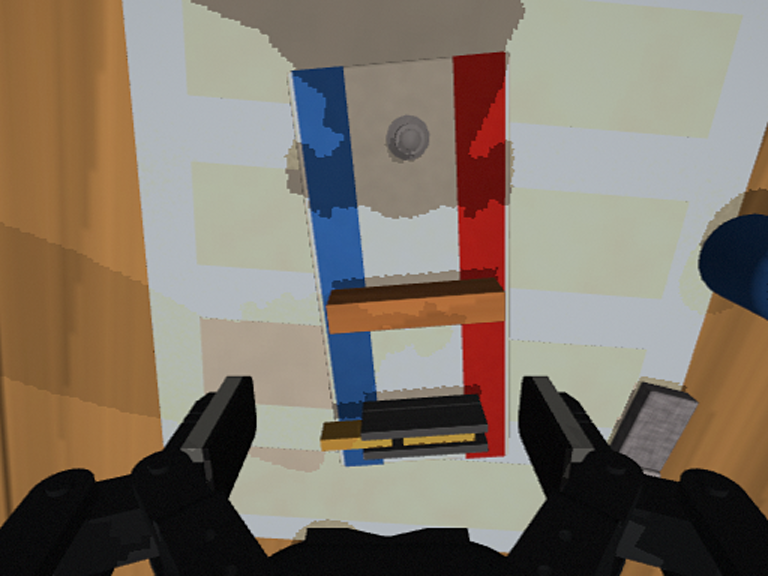

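The wrist view shows the post head at (408,134)/1.5, the rail, and the anchor with a dark hole in its brass bar near (398,440)/1.5. I'll take one closer look.

Request:
drive_tool(
  rows="85 3 35 15 0; 85 3 35 15 0; 85 0 0 0 0; 85 0 0 0 0; 85 0 0 0 0",
)

```text
clock: 2.35
eef_pos: [0.5491, -0.2271, 0.1409]
tool_rot: [0.995, 0.099, 0.0, -0.0]
ft_force: [-0.6, 0.8, 0.6]
grip_width: 0.085
```

```bash
python3 -c "
from h import *
c=cam('wrist','pics/w2.png')
np.set_printoptions(precision=4,suppress=True)
w=load('pics/w1.npz')
print('post head',onz(w,408/1.5,134/1.5,.062),'hole',onz(w,398/1.5,440/1.5,.05))
h=onz(w,398/1.5,440/1.5,.05);u,v=map(int,proj(c,h));print(u,v)
x0=max(0,u-64);y0=min(max(0,v-48),288);print(x0,y0)
cv2.imwrite('pics/w2b.png',cv2.resize(c['im'][y0:y0+96,x0:x0+128,::-1],None,fx=6,fy=6,interpolation=cv2.INTER_CUBIC))"
```

```text
post head [ 0.5246 -0.0801  0.062 ] hole [ 0.5601 -0.2731  0.05  ]
259 246
195 198
```

View pics/w2b.png

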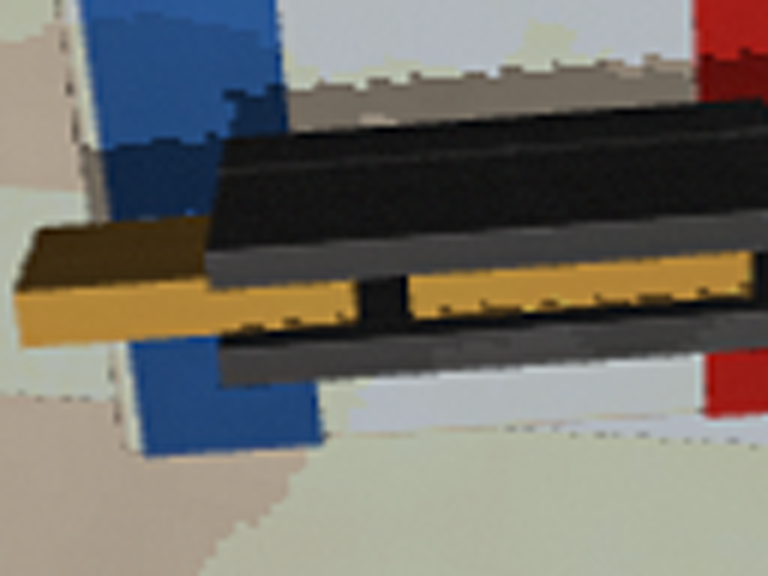

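The dark hole is centred at crop u≈383 (full image 195+383/6). The near rim's top edges there are at v≈238 and 277, and the far rim's at v≈322 and 373.

```bash
python3 -c "
from h import *
np.set_printoptions(precision=4,suppress=True)
c=load('pics/w2.npz')
q=lambda u,v,z:onz(c,195+u/6,198+v/6,z)
E=[q(383,v,.054) for v in (238,277,322,373)]
for e in E:print(e)
a=q(208,250,.054);b=q(768,212,.054);d=(b-a)[:2];d/=np.linalg.norm(d);print('anchor y-dir',d,'x heading',np.degrees(np.arctan2(d[1],d[0]))-90)
a=q(222,385,.054);b=q(768,345,.054);d2=(b-a)[:2];d2/=np.linalg.norm(d2);print(d2)
a=q(208,250,.054); print('len',np.linalg.norm(q(222,385,.054)-a))
print('hole',q(383,299,.05))
print([np.dot(e[:2]-E[0][:2],[-d[1],d[0]])*1000 for e in E])
print('post in w2',proj(c,[.5246,-.0801,.062]))
"
```

```text
[ 0.5577 -0.2629  0.054 ]
[ 0.5589 -0.2688  0.054 ]
[ 0.5603 -0.2757  0.054 ]
[ 0.5619 -0.2837  0.054 ]
anchor y-dir [0.9627 0.2706] x heading -74.29906607121065
[0.9604 0.2785]
len 0.021409690111764555
hole [ 0.56   -0.2744  0.05  ]
[np.float64(0.0), np.float64(-6.01192719576972), np.float64(-13.063499839217897), np.float64(-21.207879771743404)]
post in w2 (np.float64(265.18110411664105), np.float64(-30.22810281358079))
```

```bash
python3 -c "
from h import *
plan(.532,.215,.15,282,10)"
```

```text
heading -78.6 turn -0.011 TCP [ 0.5494 -0.2268  0.1412] now-axes shift mm [  70.2 -436.5   -8.9] n 10
7.0 -43.7 -0.9 -0.001; 7.1 -43.6 -0.9 -0.001; 7.1 -43.6 -0.9 -0.001; 7.2 -43.6 -0.9 -0.001; 7.2 -43.6 -0.9 -0.001; 7.3 -43.6 -0.9 -0.001; 7.3 -43.6 -0.9 -0.001; 7.3 -43.6 -0.9 -0.001; 7.4 -43.6 -0.9 -0.001; 7.4 -43.6 -0.9 -0.001;
```

Request:
drive_tool(
  rows="85 7 -43.5 -1 0; 85 7 -43.5 -1 0; 85 7 -43.5 -1 0; 85 7 -43.5 -1 0; 85 7 -43.5 -1 0; 85 7 -43.5 -1 0; 85 7 -43.5 -1 0; 85 7 -43.5 -1 0; 85 7 -43.5 -1 0; 85 7 -43.5 -1 0; 85 0 0 0 0; 85 0 0 0 0",
)

```text
clock: 3.6
eef_pos: [0.5315, 0.2148, 0.151]
tool_rot: [0.995, 0.101, 0.0, 0.0]
ft_force: [0.1, -0.6, -0.3]
grip_width: 0.0852
```

```bash
python3 -c "
from h import *
np.set_printoptions(precision=4,suppress=True)
c=cam('wrist','pics/w3.png')
im=c['im'].astype(int);r,g,b=im[...,0],im[...,1],im[...,2]
P=[]
for nm,m in (('red',(r>90)&(g<.4*r)&(b<.4*r)),('blue',(b>80)&(r<.45*b)&(g<.7*b))):
    n,l,s,ce=cv2.connectedComponentsWithStats(m.astype(np.uint8));k=1+np.argmax(s[1:,4]);print(nm,s[k],ce[k]);P.append(onz(c,*ce[k],.05));print(P[-1])
d=P[1]-P[0];print(np.linalg.norm(d),np.degrees(np.arctan2(d[1],d[0])))
print(bot.get_obs()['eef_pos'])
"
```

```text
red [439 285  31  36 647] [453.7728 302.3045]
[0.7366 0.1421 0.05  ]
blue [254  93  19  36 635] [262.8394 110.4992]
[0.5229 0.2785 0.05  ]
0.2534810247815598 147.45582532193316
[0.5317 0.2136 0.1508]
```

View pics/w3.png

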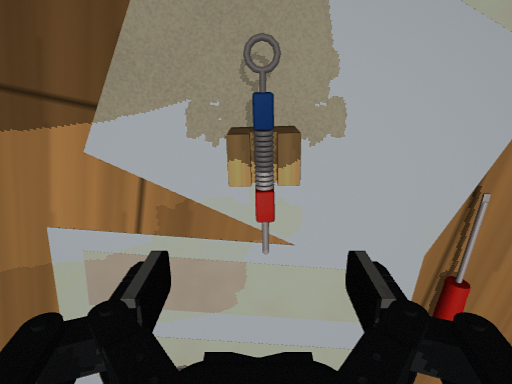

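The spring lies clear in the cradle: loop (262,53), blue (263,110), red (265,206), hook wire end (266,252). The larger red blob was the screwdriver handle.

```bash
python3 -c "
from h import *
np.set_printoptions(precision=4,suppress=True)
c=load('pics/w3.npz')
im=c['im'].astype(int);r,g,b=im[...,0],im[...,1],im[...,2]
m=(r>90)&(g<.4*r)&(b<.4*r);m[:,300:]=0
q=np.argwhere(m);print(q.min(0),q.max(0));ce=q.mean(0)[::-1]
# top face z=.053
R=onz(c,*ce,.051);B=onz(c,262.84,110.5,.051);L=onz(c,262,53,.044);H=onz(c,266,252,.044)
for p in (R,B,L,H):print(p)
d=L-H;print('heading',np.degrees(np.arctan2(d[1],d[0])),np.linalg.norm(B-R),np.linalg.norm(d))
plan(R[0],R[1],.09,np.degrees(np.arctan2(d[1],d[0]))+180)
"
```

```text
[191 256] [221 273]
[0.5405 0.2022 0.051 ]
[0.5229 0.2785 0.051 ]
[0.514  0.3183 0.044 ]
[0.5519 0.1558 0.044 ]
heading 103.1453910151167 0.07835881615672641 0.16684670791402081
heading -78.51 turn -0.029 TCP [0.5317 0.2136 0.1508] now-axes shift mm [ 6.4 12.9 60.8] n 2
3.2 6.5 30.4 -0.014; 3.1 6.5 30.4 -0.014;
```

Request:
drive_tool(
  rows="85 3 6.5 20 -0.03; 85 3 6.5 20 0; 85 0 0 30 0; 85 0 0 30 0; 85 0 0 26 0; 85 0 0 0 0; 85 0 0 0 0; 85 0 0 0 0",
)

```text
clock: 4.45
eef_pos: [0.5424, 0.2016, 0.0262]
tool_rot: [0.994, 0.114, 0.002, -0.0]
ft_force: [0.0, -0.2, 0.3]
grip_width: 0.085
```

```bash
python3 -c "
from h import *
plan(.5405,.2022,.025,283.1)"
```

```text
heading -76.94 turn -0.001 TCP [0.5424 0.2016 0.0262] now-axes shift mm [-1.7 -1.   1.2] n 1
-1.7 -1.0 1.2 -0.001;
```

Request:
drive_tool(
  rows="85 -1.5 -1 1 0; 60 0 0 0 0; 40 0 0 0 0; 25 0 0 0 0; 10 0 0 0 0; 0 0 0 0 0; 0 0 0 0 0; 0 0 0 0 0; 0 0 0 0 0; 0 0 0 0 0",
)

```text
clock: 5.45
eef_pos: [0.5392, 0.2025, 0.0234]
tool_rot: [0.993, 0.114, 0.0, -0.0]
ft_force: [-1.4, 0.8, 2.7]
grip_width: 0.0151
```

Request:
drive_tool(
  rows="0 0 0 0 0; 0 0 0 -10 0; 0 0 0 -20 0; 0 0 0 -30 0; 0 0 0 -30 0; 0 0 0 0 0; 0 0 0 0 0; 0 0 0 0 0",
)

```text
clock: 6.25
eef_pos: [0.5382, 0.202, 0.112]
tool_rot: [0.993, 0.114, -0.001, 0.0]
ft_force: [-0.9, -0.3, -2.5]
grip_width: 0.0148
```

```bash
python3 -c "
from h import *
c=cam('wrist','pics/w4.png')
d=cam('side','pics/s4.png')
cv2.imwrite('pics/v4.png',np.vstack([cv2.resize(c['im'][100:300,130:400,::-1],(540,400)),cv2.resize(d['im'][220:330,160:340,::-1],(540,330))])[:,:][:600] if 0 else np.hstack([c['im'][100:384,130:400,::-1],d['im'][:284,120:420,::-1]]))"
```

```text
(no output)
```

View pics/v4.png

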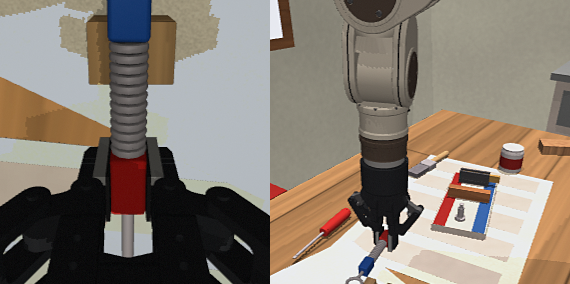

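The red grip is held between the pads, with the coil and blue grip sticking out straight behind it. I'll check the tilt and offset numerically.

```bash
python3 -c "
from h import *
np.set_printoptions(precision=4,suppress=True)
o=bot.get_obs();T=np.array(bot.camera('wrist')['tool_from_camera'])
c=load('pics/w4.npz');c['A']=T[:3,:3];c['C']=T[:3,3]
im=c['im'].astype(int);r,g,b=im[...,0],im[...,1],im[...,2]
m=(r>70)&(g<.4*r)&(b<.4*r);m[:,320:]=0;m[:,200:]&=True
q=np.argwhere(m);q=q[(q[:,0]>230)];print('red rows/cols',q.min(0),q.max(0))
a=q[:,1].min();z=q[:,1].max()
mid=(a+z+1)/2
for v in (q[:,0].min(),q[:,0].max()+1): print('red top edge',onz(c,mid,v,-.028),'at z-28')
m=(b>60)&(r<.45*b)&(g<.7*b);q=np.argwhere(m);q=q[(q[:,1]>200)&(q[:,1]<320)&(q[:,0]<160)];print('blue',q.min(0),q.max(0))
vb=q[:,0].max()
row=q[q[:,0]==vb-12][:,1];w=row.max()-row.min()+1;print('blue row width',w,'depth',c['f']*.016/w)
row=q[q[:,0]==vb-40][:,1];print(row.min(),row.max())
for v in (q[:,0].min(),vb+1):print(onz(c,(row.min()+row.max()+1)/2,v,-.028))
for X in ([0,-.064,-.019],[0,-.064,-.028],[0,-.092,-.028],[0,.014,-.028],[0,-.014,-.028]): print(X,proj(c,X))
"
```

```text
red rows/cols [255 240] [314 275]
red top edge [ 0.0006 -0.0155 -0.028 ] at z-28
red top edge [ 0.0006  0.0154 -0.028 ] at z-28
blue [ 61 237] [141 281]
blue row width 42 depth 0.11834948931912213
238 280
[ 0.001 -0.091 -0.028]
[ 0.0011 -0.0632 -0.028 ]
[0, -0.064, -0.019] (np.float64(256.6600494585597), np.float64(135.9051533103552))
[0, -0.064, -0.028] (np.float64(256.57716852797137), np.float64(139.81737088981305))
[0, -0.092, -0.028] (np.float64(256.5187951756818), np.float64(57.78716564367505))
[0, 0.014, -0.028] (np.float64(256.6999664039478), np.float64(312.3812990360301))
[0, -0.014, -0.028] (np.float64(256.6613280847154), np.float64(258.08410463677086))
```

```bash
python3 -c "
from h import *
plan(.5512,-.2272,.085,280.3,12)"
```

```text
heading -76.88 turn 0.049 TCP [0.5382 0.202  0.1117] now-axes shift mm [-84.6 421.   27.2] n 12
-7.1 35.1 2.2 0.004; -6.9 35.1 2.2 0.004; -6.8 35.1 2.2 0.004; -6.6 35.2 2.2 0.004; -6.5 35.2 2.2 0.004; -6.3 35.2 2.2 0.004; -6.2 35.2 2.2 0.004; -6.1 35.3 2.2 0.004; -5.9 35.3 2.2 0.004; -5.8 35.3 2.2 0.004; -5.6 35.3 2.2 0.004; -5.5 35.4 2.2 0.004;
```

Request:
drive_tool(
  rows="0 -7 35 0 0.004; 0 -7 35 0 0.004; 0 -7 35 0 0.004; 0 -6.6 35 0 0.004; 0 -6.5 35 0 0.004; 0 -6.3 35 0 0.004; 0 -6.2 35 0 0.004; 0 -6.1 35 0 0.004; 0 -6 35 8 0.004; 0 -6 35 8 0.004; 0 -5.6 35 8 0.004; 0 -5.5 30 4 0.004",
)

```text
clock: 7.6
eef_pos: [0.5494, -0.2208, 0.0834]
tool_rot: [0.996, 0.09, -0.001, -0.001]
ft_force: [-0.3, -0.2, -1.1]
grip_width: 0.0151
```

Request:
drive_tool(
  rows="0 0 0 0 0; 0 0 0 0 0; 0 0 0 0 0; 0 0 0 0 0",
)

```text
clock: 8.0
eef_pos: [0.5505, -0.2181, 0.0853]
tool_rot: [0.996, 0.091, -0.0, -0.0]
ft_force: [-0.5, 0.5, -0.9]
grip_width: 0.0153
```

```bash
python3 -c "
from h import *
plan(.5512,-.2272,.066,280.3)
print(bot.get_obs()['ft_force'])
c=cam('wrist','pics/w5.png');
u,v=map(int,proj(c,[.5598,-.273,.052]));print(u,v)
y0=min(max(0,v-60),264);a=c['im'][y0:y0+120,u-80:u+80,::-1]
d=cam('scene','pics/s5.png');b=d['im'][130:220,160:320,::-1];print(u-80,y0)
cv2.imwrite('pics/v5.png',np.vstack([cv2.resize(a,None,fx=3,fy=3,interpolation=2),cv2.resize(b,None,fx=3,fy=3,interpolation=2)])[:600])"
```

```text
heading -79.53 turn 0.003 TCP [ 0.5505 -0.2181  0.0853] now-axes shift mm [-1.   9.1 19.3] n 1
-1.0 9.1 19.3 0.003; 
[-0.51578158  0.53998686 -0.87676689]
255 299
175 239
```

View pics/v5.png

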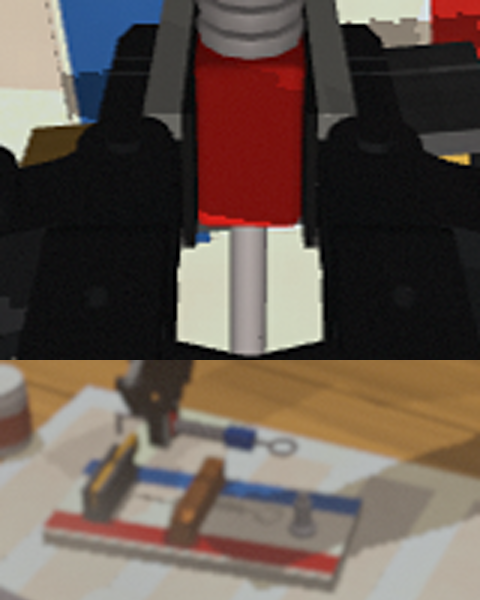

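The wrist view only shows the grip and wire from above, because the gripper hides the anchor. The scene view shows the prong poised over the anchor with the spring level. I'll go down by feel.

Request:
drive_tool(
  rows="0 -1 5 8 0.003; 0 0 4 8 0; 0 0 0 0 0; 0 0 0 0 0; 0 0 0 0 0; 0 0 0 0 0",
)

```text
clock: 8.7
eef_pos: [0.5512, -0.2284, 0.0695]
tool_rot: [0.996, 0.089, 0.0, 0.0]
ft_force: [0.5, 0.5, -1.5]
grip_width: 0.015
```

```bash
python3 -c "
from h import *
plan(.5512,-.2272,.056,280.3)
print(bot.get_obs()['ft_force'])
c=cam('side','pics/sd6.png');d=cam('scene','pics/sc6.png')
a=c['im'][150:230,280:380,::-1];b=d['im'][145:200,170:270,::-1]
cv2.imwrite('pics/v6.png',np.vstack([cv2.resize(a,None,fx=4,fy=4,interpolation=2),cv2.resize(b,None,fx=4,fy=4,interpolation=2)]))"
```

```text
heading -79.8 turn -0.002 TCP [ 0.5512 -0.2284  0.0695] now-axes shift mm [ 0.2 -1.2 13.5] n 1
0.2 -1.2 13.5 -0.002; 
[ 0.48713344  0.51485559 -1.47026101]
```

View pics/v6.png

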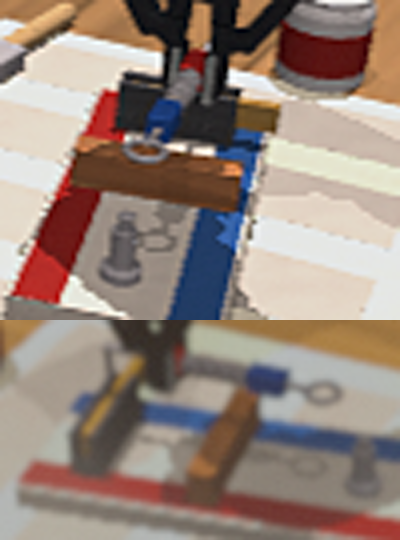

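Both views show the prong just above the channel and the spring level. I'll go down in small steps.

Request:
drive_tool(
  rows="0 0 -1 3 0; 0 0 0 3 0; 0 0 0 2 0; 0 0 0 2 0; 0 0 0 1 0; 0 0 0 0 0; 0 0 0 0 0",
)

```text
clock: 9.5
eef_pos: [0.5509, -0.2274, 0.0583]
tool_rot: [0.996, 0.089, 0.0, 0.0]
ft_force: [0.7, 1.1, -2.1]
grip_width: 0.0155
```

Request:
drive_tool(
  rows="0 0 0 1 0; 0 0 0 1 0; 0 0 0 0 0; 0 0 0 0 0",
)

```text
clock: 9.9
eef_pos: [0.5509, -0.2273, 0.0563]
tool_rot: [0.996, 0.089, -0.0, -0.0]
ft_force: [-0.7, 0.8, -1.9]
grip_width: 0.0149
```

Request:
drive_tool(
  rows="0 0 0 1 0; 0 0 0 1 0; 0 0 0 0 0; 0 0 0 0 0",
)

```text
clock: 10.3
eef_pos: [0.5508, -0.2273, 0.0542]
tool_rot: [0.996, 0.089, -0.0, -0.0]
ft_force: [0.4, -0.2, -1.8]
grip_width: 0.015
```

Request:
drive_tool(
  rows="0 0 0 1 0; 0 0 0 1 0; 0 0 0 0 0; 0 0 0 0 0",
)

```text
clock: 10.7
eef_pos: [0.5508, -0.2273, 0.0522]
tool_rot: [0.996, 0.089, -0.0, -0.0]
ft_force: [1.3, -0.9, -1.4]
grip_width: 0.0148
```

Request:
drive_tool(
  rows="0 0 0 1 0; 0 0 0 1 0; 0 0 0 0 0; 0 0 0 0 0",
)

```text
clock: 11.1
eef_pos: [0.5508, -0.2273, 0.0502]
tool_rot: [0.996, 0.089, -0.0, -0.0]
ft_force: [-0.7, 0.4, -1.1]
grip_width: 0.015
```

Request:
drive_tool(
  rows="0 0 0 1 0; 0 0 0 1 0; 0 0 0 1 0; 0 0 0 1 0; 0 0 0 0 0; 0 0 0 0 0",
)

```text
clock: 11.7
eef_pos: [0.5508, -0.2273, 0.0462]
tool_rot: [0.996, 0.089, -0.0, -0.0]
ft_force: [0.9, -0.3, -1.5]
grip_width: 0.0149
```

Request:
drive_tool(
  rows="0 0 0 1 0; 0 0 0 1 0; 0 0 0 1 0; 0 0 0 1 0; 0 0 0 0 0; 0 0 0 0 0",
)

```text
clock: 12.3
eef_pos: [0.5509, -0.2273, 0.0423]
tool_rot: [0.996, 0.089, -0.0, -0.0]
ft_force: [0.6, -0.5, -1.9]
grip_width: 0.015
```

Request:
drive_tool(
  rows="0 0 0 1 0; 0 0 0 1 0; 0 0 0 1 0; 0 0 0 0 0; 0 0 0 0 0",
)

```text
clock: 12.8
eef_pos: [0.5509, -0.2273, 0.0392]
tool_rot: [0.996, 0.089, -0.0, -0.0]
ft_force: [0.7, -0.1, -0.5]
grip_width: 0.0151
```

Request:
drive_tool(
  rows="0 0 0 1 0; 0 0 0 0.5 0; 0 0 0 0 0; 0 0 0 0 0",
)

```text
clock: 13.2
eef_pos: [0.5509, -0.2273, 0.0378]
tool_rot: [0.996, 0.089, -0.0, -0.0]
ft_force: [0.1, -0.0, -1.0]
grip_width: 0.0147
```

Next, nudge ±y to check that the hole's walls hold the prong.

Request:
drive_tool(
  rows="0 0 1 0 0; 0 0 1 0 0; 0 0 0.5 0 0; 0 0 0 0 0; 0 0 0 0 0",
)

```text
clock: 13.7
eef_pos: [0.5512, -0.229, 0.0378]
tool_rot: [0.996, 0.089, -0.0, -0.001]
ft_force: [-1.1, 4.7, 0.3]
grip_width: 0.0151
```

Request:
drive_tool(
  rows="0 0 -1.5 0 0; 0 0 -1.5 0 0; 0 0 -1.5 0 0; 0 0 0 0 0; 0 0 0 0 0",
)

```text
clock: 14.2
eef_pos: [0.5506, -0.2258, 0.0379]
tool_rot: [0.996, 0.089, 0.0, 0.0]
ft_force: [0.1, -0.6, -2.0]
grip_width: 0.0152
```

Request:
drive_tool(
  rows="0 0 -1 0 0; 0 0 -1 0 0; 0 0 0 0 0; 0 0 0 0 0",
)

```text
clock: 14.6
eef_pos: [0.5506, -0.2256, 0.0378]
tool_rot: [0.996, 0.088, 0.0, 0.002]
ft_force: [1.3, -7.2, -4.0]
grip_width: 0.015
```

The prong is stopped by both walls with about 3 mm of free play, so it is in the hole. Centre it, press it home and release.

Request:
drive_tool(
  rows="0 0 1.5 0 0; 0 0 1 0 0; 0 0 0 0.5 0; 0 0 0 0.5 0; 0 0 0 0.5 0; 0 0 0 0 0; 0 0 0 0 0",
)

```text
clock: 15.3
eef_pos: [0.5508, -0.2257, 0.0365]
tool_rot: [0.996, 0.089, 0.0, -0.0]
ft_force: [0.1, -1.0, 0.7]
grip_width: 0.0152
```

Request:
drive_tool(
  rows="10 0 0 0 0; 20 0 0 0 0; 24 0 0 0 0; 28 0 0 0 0; 32 0 0 0 0; 40 0 0 0 0; 50 0 0 0 0; 60 0 0 0 0; 60 0 0 0 0",
)

```text
clock: 16.2
eef_pos: [0.5506, -0.2258, 0.0363]
tool_rot: [0.996, 0.089, -0.0, -0.0]
ft_force: [0.6, -0.2, -0.3]
grip_width: 0.0598
```

Request:
drive_tool(
  rows="60 0 0 -15 0; 60 0 0 -25 0; 60 0 0 -30 0; 60 0 -40 0 0; 60 0 -40 0 0; 60 0 0 0 0; 60 0 0 0 0; 60 0 0 0 0",
)

```text
clock: 17.0
eef_pos: [0.5368, -0.1477, 0.1064]
tool_rot: [0.996, 0.089, 0.0, 0.0]
ft_force: [-0.4, -0.6, -0.2]
grip_width: 0.06
```

```bash
python3 -c "
from h import *
o=bot.get_obs();print(o['eef_pos'],o['ft_force'])
c=cam('wrist','pics/w7.png')
cv2.imwrite('pics/w7b.png',cv2.resize(c['im'][:,:,::-1],None,fx=1.5,fy=1.5,interpolation=2))"
```

```text
[ 0.53684433 -0.14772956  0.10641881] [-0.40919285 -0.63109227 -0.19477854]
```

View pics/w7b.png

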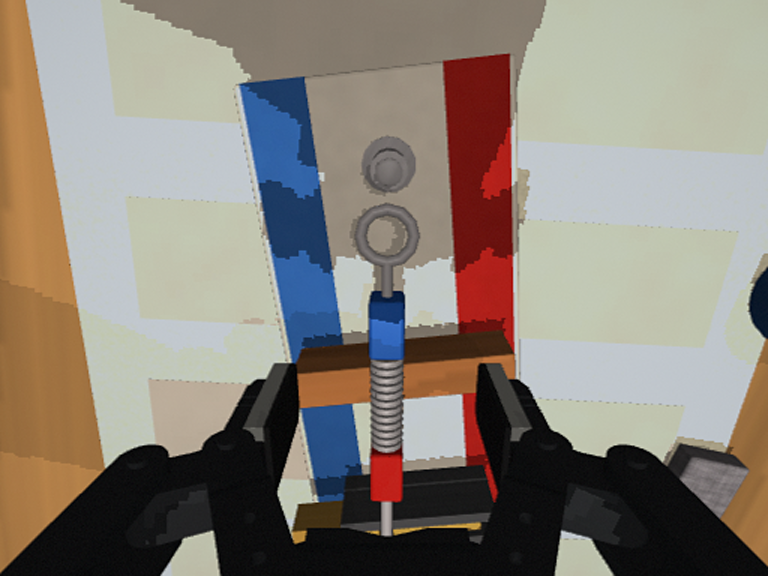

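The spring lies hooked and aligned: loop (387,236)/1.5, blue grip (387,326)/1.5, and the post head straight ahead at (389,167)/1.5.

```bash
python3 -c "
from h import *
np.set_printoptions(precision=4,suppress=True)
c=load('pics/w7.npz');o=bot.get_obs();R=Ro.from_quat(o['tool_rot']).as_matrix();p=np.array(o['eef_pos'])
im=c['im'].astype(int);r,g,b=im[...,0],im[...,1],im[...,2]
m=(b>60)&(r<.45*b)&(g<.7*b);q=np.argwhere(m);q=q[(q[:,1]>240)&(q[:,1]<275)&(q[:,0]>180)];print(q.min(0),q.max(0))
for n,u,v,z in (('postfoot-head',389/1.5,167/1.5,.062),('loop',387/1.5,236/1.5,.057),('blue far edge',387/1.5,q[:,0].min(),.066),('blue near edge',387/1.5,q[:,0].max()+1,.066),('red near',387/1.5,500/1.5,.066),('red far',387/1.5,455/1.5,.066)):
    X=onz(c,u,v,z);print(n,X,'tool mm',R.T@(X-p)*1000)
print(p)
"
```

```text
[194 246] [239 269]
postfoot-head [ 0.5261 -0.0804  0.062 ] tool mm [  1.3837 -68.4609  44.2688]
loop [ 0.5305 -0.1087  0.057 ] tool mm [  0.645  -39.7923  49.2824]
blue far edge [ 0.5342 -0.1297  0.066 ] tool mm [  0.6668 -18.4413  40.2926]
blue near edge [ 0.54   -0.1615  0.066 ] tool mm [ 0.7101 13.7914 40.3081]
red near [ 0.5537 -0.2376  0.066 ] tool mm [ 0.8141 91.1437 40.3454]
red far [ 0.5489 -0.2112  0.066 ] tool mm [ 0.778  64.2931 40.3324]
[ 0.5368 -0.148   0.1063]
```

Request:
drive_tool(
  rows="60 0.7 -0.5 25 0; 60 0 0 25 0; 60 0 0 15 0; 60 0 0 4 0; 60 0 0 0 0; 60 0 0 0 0; 60 0 0 0 0",
)

```text
clock: 17.75
eef_pos: [0.5381, -0.147, 0.0385]
tool_rot: [0.996, 0.089, 0.001, 0.0]
ft_force: [-0.1, -0.5, 0.9]
grip_width: 0.06
```

Request:
drive_tool(
  rows="40 0 0 0 0; 25 0 0 0 0; 10 0 0 0 0; 0 0 0 0 0; 0 0 0 0 0; 0 0 0 0 0; 0 0 0 0 0; 0 0 0 0 0",
)

```text
clock: 18.55
eef_pos: [0.5375, -0.1465, 0.0376]
tool_rot: [0.996, 0.089, 0.0, 0.0]
ft_force: [0.7, 0.8, 3.7]
grip_width: 0.0148
```

Request:
drive_tool(
  rows="0 0 0 -3 0; 0 0 0 -3 0; 0 0 0 -2 0; 0 0 0 -2 0; 0 0 0 0 0; 0 0 0 0 0",
)

```text
clock: 19.15
eef_pos: [0.537, -0.1464, 0.0473]
tool_rot: [0.996, 0.089, -0.0, -0.0]
ft_force: [-0.0, 0.1, -1.1]
grip_width: 0.0148
```

Request:
drive_tool(
  rows="0 0 -4 0 0; 0 0 -4 0 0; 0 0 -4 0 0; 0 0 0 0 0; 0 0 0 0 0",
)

```text
clock: 19.65
eef_pos: [0.5357, -0.1374, 0.0477]
tool_rot: [0.996, 0.088, 0.0, 0.003]
ft_force: [0.4, -9.7, -2.5]
grip_width: 0.0149
```

Request:
drive_tool(
  rows="0 0 -4 0 0; 0 0 -4 0 0; 0 0 -4 0 0; 0 0 0 0 0; 0 0 0 0 0",
)

```text
clock: 20.15
eef_pos: [0.5341, -0.1256, 0.0484]
tool_rot: [0.996, 0.088, 0.001, 0.003]
ft_force: [0.6, -9.9, 0.8]
grip_width: 0.0152
```

```bash
python3 -c "
from h import *
o=bot.get_obs();print(o['eef_pos'],o['ft_force'])
c=cam('wrist','pics/w8.png')
d=cam('side','pics/sd8.png');b=d['im'][160:240,270:370,::-1]
a=c['im'][60:260,160:360,::-1]
cv2.imwrite('pics/w8b.png',np.hstack([cv2.resize(a,None,fx=2,fy=2,interpolation=2),cv2.resize(b,None,fx=4,fy=5,interpolation=2)]))"
```

```text
[ 0.53411788 -0.12559618  0.04839742] [ 0.61614241 -9.94016311  0.81746017]
```

View pics/w8b.png

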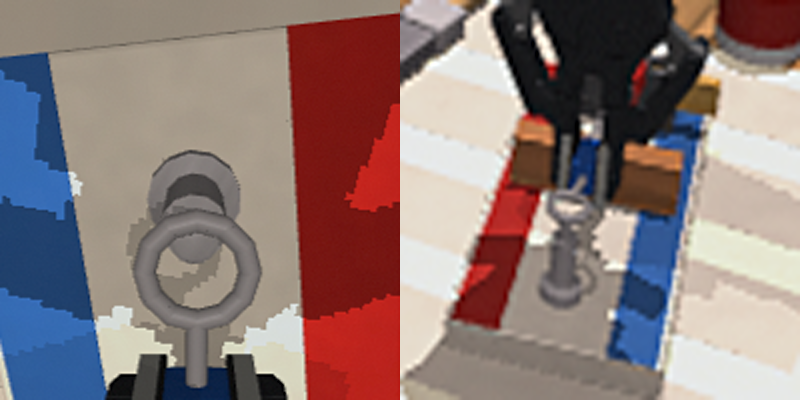

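The loop is now just short of the post: loop centre at crop (197,267), head centre around (197,237), with no lateral error.

```bash
python3 -c "
from h import *
np.set_printoptions(precision=4,suppress=True)
c=load('pics/w8.npz');o=bot.get_obs();R=Ro.from_quat(o['tool_rot']).as_matrix();p=np.array(o['eef_pos'])
for n,u,v,z in (('head',197,237,.062),('head low edge',197,264,.062),('loop',197,267,.0675),('loop top',197,210,.0675),('loop bot',197,327,.0675)):
    X=onz(c,160+u/2,60+v/2,z);print(n,X,'tool mm',R.T@(X-p)*1000)
u,v=proj(c,[.5257,-.0803,.062]);print((u-160)*2,(v-60)*2)
"
```

```text
head [ 0.527  -0.0813  0.062 ] tool mm [  0.732  -44.7868 -13.8342]
head low edge [ 0.5281 -0.0874  0.062 ] tool mm [  0.7404 -38.5805 -13.7987]
loop [ 0.5278 -0.0861  0.0675] tool mm [  0.7271 -39.8466 -19.3061]
loop top [ 0.5257 -0.0739  0.0675] tool mm [  0.7104 -52.2242 -19.3768]
loop bot [ 0.5303 -0.0998  0.0675] tool mm [  0.7459 -25.9284 -19.2265]
191.90308187764958 231.71019587245092
```

Request:
drive_tool(
  rows="0 0 -2 0 0; 0 0 -2 0 0; 0 0 -2 0 0; 0 0 0 0 0; 0 0 0 0 0; 0 0 0 0 0",
)

```text
clock: 20.85
eef_pos: [0.5326, -0.1203, 0.0474]
tool_rot: [0.996, 0.088, 0.0, 0.003]
ft_force: [2.4, -11.1, -4.2]
grip_width: 0.0151
```

Request:
drive_tool(
  rows="0 0 0 2 0; 0 0 0 1 0; 0 0 0 1 0; 0 0 0 0 0; 0 0 0 0 0",
)

```text
clock: 21.35
eef_pos: [0.5332, -0.121, 0.0443]
tool_rot: [0.996, 0.087, 0.001, 0.004]
ft_force: [0.6, -10.9, -0.4]
grip_width: 0.0149
```

Request:
drive_tool(
  rows="0 0 0 1 0; 0 0 0 1 0; 0 0 0 0 0; 0 0 0 0 0",
)

```text
clock: 21.75
eef_pos: [0.5335, -0.1213, 0.0428]
tool_rot: [0.996, 0.087, 0.002, 0.005]
ft_force: [1.2, -11.6, 2.3]
grip_width: 0.0146
```

Request:
drive_tool(
  rows="0 0 0 1 0; 0 0 0 1 0; 0 0 0 0 0; 0 0 0 0 0",
)

```text
clock: 22.15
eef_pos: [0.5336, -0.1213, 0.0409]
tool_rot: [0.996, 0.087, 0.002, 0.005]
ft_force: [0.8, -10.8, 3.0]
grip_width: 0.0147
```

Request:
drive_tool(
  rows="0 0 0 1 0; 0 0 0 1 0; 0 0 0 0 0; 0 0 0 0 0",
)

```text
clock: 22.55
eef_pos: [0.5338, -0.1213, 0.0397]
tool_rot: [0.996, 0.087, 0.002, 0.005]
ft_force: [-1.0, -10.8, 6.7]
grip_width: 0.015
```

Request:
drive_tool(
  rows="0 0 0 1 0; 0 0 0 1 0; 0 0 0 0 0; 0 0 0 0 0",
)

```text
clock: 22.95
eef_pos: [0.534, -0.1213, 0.0392]
tool_rot: [0.996, 0.087, 0.002, 0.005]
ft_force: [-3.8, -9.9, 15.4]
grip_width: 0.0153
```

Request:
drive_tool(
  rows="0 0 0 -1.5 0; 0 0 0 0 0; 0 0 2 0 0; 0 0 2 0 0; 0 0 0 0 0; 0 0 0 0 0",
)

```text
clock: 23.55
eef_pos: [0.5338, -0.1221, 0.0397]
tool_rot: [0.996, 0.088, 0.002, 0.002]
ft_force: [-2.9, -1.3, 12.6]
grip_width: 0.0149
```

Request:
drive_tool(
  rows="0 0 2 0 0; 0 0 1 0 0; 0 0 0 0 0; 0 0 0 0 0",
)

```text
clock: 23.95
eef_pos: [0.5346, -0.1247, 0.0399]
tool_rot: [0.996, 0.088, 0.002, 0.002]
ft_force: [-3.2, -1.2, 12.8]
grip_width: 0.0151
```

```bash
python3 -c "
from h import *
c=cam('wrist','pics/w9.png')
d=cam('side','pics/sd9.png');b=d['im'][160:240,280:360,::-1]
e=cam('scene','pics/sc9.png');s=e['im'][145:205,180:290,::-1]
a=c['im'][60:260,180:340,::-1]
A=cv2.resize(a,(400,500),interpolation=2);B=cv2.resize(b,(400,400),interpolation=2);S=cv2.resize(s,(400,200),interpolation=2)
cv2.imwrite('pics/w9b.png',np.hstack([np.vstack([A,A[:100]*0]),np.vstack([B,S])]))"
```

```text
(no output)
```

View pics/w9b.png

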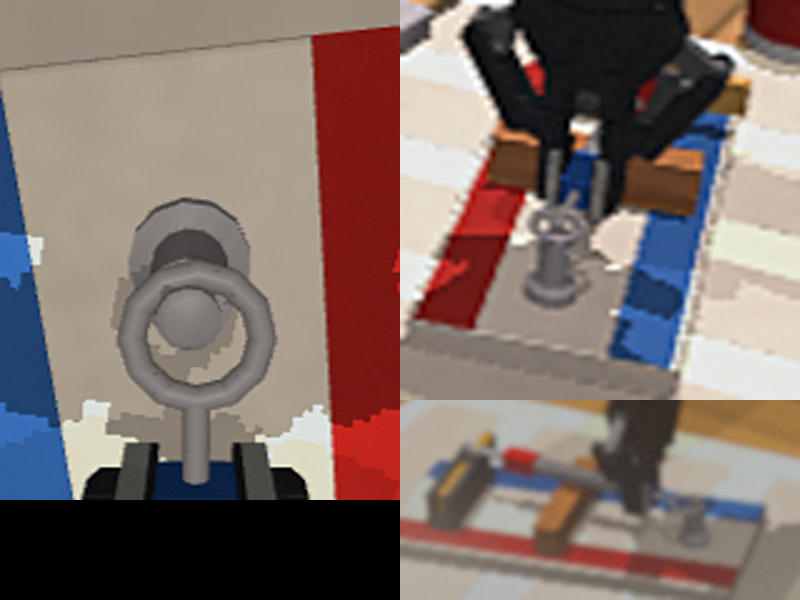

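The loop encircles the post head, which sits inside the opening at its far side. The scene view suggests the red end may be riding high, so I'll measure its height.

```bash
python3 -c "
from h import *
np.set_printoptions(precision=4,suppress=True)
for f,pos in (('sc6',[.5504,-.2276,.089]),('sc9',[.5513,-.2258,.057])):
    c=load(f'pics/{f}.npz');im=c['im'].astype(int);r,g,b=im[...,0],im[...,1],im[...,2]
    m=(r>95)&(g<.45*r)&(b<.45*r);m[:150]=0;m[172:]=0;m[:,:200]=0;m[:,235:]=0
    q=np.argwhere(m);print(f,len(q),q.min(0) if len(q) else 0,q.max(0) if len(q) else 0,q.mean(0)[::-1] if len(q) else 0,'expected centre',proj(c,pos))
    a=proj(c,pos);d=proj(c,np.add(pos,[0,0,.01]));e=proj(c,np.add(pos,[-.0018,.0098,0]));print('10mm up',np.subtract(d,a),'10mm x',np.subtract(e,a))
"
```

```text
sc6 0 0 0 0 expected centre (np.float64(211.98945297249426), np.float64(155.12849839428785))
10mm up [-0.2312 -3.0482] 10mm x [3.2203 0.6647]
sc9 32 [160 209] [164 216] [212.5    162.0312] expected centre (np.float64(213.04200805709522), np.float64(165.01191081203226))
10mm up [-0.2227 -2.9555] 10mm x [3.1761 0.6788]
```

```bash
python3 -c "
from h import *
c=load('pics/scene0.npz');im=c['im'].astype(int);r,g,b=im[...,0],im[...,1],im[...,2]
m=(r>95)&(g<.45*r)&(b<.45*r);m[:205]=0;m[232:]=0;m[:,:345]=0;m[:,372:]=0
q=np.argwhere(m);print(len(q),q.min(0),q.max(0),q.mean(0)[::-1],proj(c,[.5405,.2022,.044]))
c=load('pics/sc9.npz');print(proj(c,[.5261,-.0804,.062]))
print(c['im'][152:172,212].tolist())
print(c['im'][152:172,196].tolist())
print(c['im'][152:172,192].tolist())
"
```

```text
42 [212 353] [218 362] [357.38095238 214.80952381] (np.float64(357.2340026270815), np.float64(216.6634331356184))
(np.float64(261.509863875766), np.float64(174.19461157812339))
[[181, 184, 180], [182, 186, 182], [182, 185, 181], [182, 186, 182], [183, 187, 184], [181, 184, 182], [183, 169, 167], [185, 122, 117], [187, 65, 56], [185, 46, 36], [165, 46, 39], [132, 50, 43], [113, 53, 43], [112, 54, 50], [105, 62, 76], [88, 76, 109], [71, 88, 129], [65, 89, 133], [79, 96, 135], [122, 127, 141]]
[[182, 174, 160], [184, 175, 162], [182, 173, 159], [184, 175, 161], [182, 173, 159], [179, 168, 155], [169, 158, 146], [150, 140, 130], [127, 118, 110], [104, 96, 92], [94, 84, 80], [107, 89, 71], [137, 107, 63], [161, 127, 66], [163, 129, 71], [151, 120, 79], [128, 107, 84], [108, 95, 82], [94, 86, 81], [84, 79, 74]]
[[182, 171, 156], [183, 171, 157], [183, 171, 157], [183, 172, 158], [183, 171, 157], [183, 172, 158], [183, 172, 157], [183, 171, 158], [184, 174, 159], [183, 175, 162], [167, 162, 158], [122, 124, 141], [87, 95, 125], [85, 89, 110], [92, 91, 99], [99, 90, 89], [112, 93, 78], [130, 104, 70], [149, 117, 70], [165, 131, 74]]
```

Relative to its starting appearance, the red end reads about 5 mm high, so the coil is probably pivoting on the rail under my downward push. I'll ease upward.

Request:
drive_tool(
  rows="0 0 0 -1 0; 0 0 0 -1 0; 0 0 0 0 0; 0 0 0 0 0; 0 0 0 0 0",
)

```text
clock: 24.6
eef_pos: [0.5342, -0.1248, 0.0401]
tool_rot: [0.996, 0.089, 0.001, 0.001]
ft_force: [-0.4, -2.8, 7.6]
grip_width: 0.0148
```

```bash
cat >> h.py <<'E'
def redh(fn):
    c=cam('scene',fn);im=c['im'].astype(int);r,g,b=im[...,0],im[...,1],im[...,2]
    m=(r>95)&(g<.45*r)&(b<.45*r);m[:150]=0;m[175:]=0;m[:,:200]=0;m[:,235:]=0
    q=np.argwhere(m);ce=q.mean(0)[::-1];e=proj(c,[.5513,-.2258,.057]);print('red',len(q),ce,'exp home',e,'height over home mm',(e[1]-1.5-ce[1])/.296,'along mm',(ce[0]-e[0])/.318)
    return c
E
python3 -c "
from h import *
redh('pics/sc10.png')"
```

```text
red 32 [212.65625 162.0625 ] exp home (np.float64(213.04200805709522), np.float64(165.01191081203226)) height over home mm 4.896658148757619 along mm -1.2130756512428196
```

Request:
drive_tool(
  rows="0 0 0 -1 0; 0 0 0 -0.5 0; 0 0 0 0 0; 0 0 0 0 0; 0 0 0 0 0",
)

```text
clock: 25.15
eef_pos: [0.5337, -0.1249, 0.0405]
tool_rot: [0.996, 0.089, 0.001, 0.001]
ft_force: [1.0, -5.7, 1.6]
grip_width: 0.0152
```

```bash
python3 -c "
from h import *
redh('pics/sc11.png')"
```

```text
red 28 [212.60714286 161.82142857] exp home (np.float64(213.04200805709522), np.float64(165.01191081203226)) height over home mm 5.71108865068808 along mm -1.3675006287809919
```

Request:
drive_tool(
  rows="0 0 1 0.5 0; 0 0 1 0 0; 0 0 0 0 0; 0 0 0 0 0",
)

```text
clock: 25.6
eef_pos: [0.5337, -0.125, 0.0404]
tool_rot: [0.996, 0.089, 0.001, -0.001]
ft_force: [0.3, -0.6, 6.3]
grip_width: 0.015
```

```bash
python3 -c "
from h import *
o=bot.get_obs();print(o['ft_torque'])
redh('pics/sc12.png')
c=cam('wrist','pics/w12.png')
for f in ('w7','w8','w9','w12'):
    c=load(f'pics/{f}.npz');g=cv2.cvtColor(c['im'],cv2.COLOR_RGB2GRAY);h=cv2.cvtColor(c['im'],cv2.COLOR_RGB2HSV)
    k=cv2.HoughCircles(cv2.GaussianBlur(g,(3,3),0),cv2.HOUGH_GRADIENT,1,20,param1=120,param2=18,minRadius=15,maxRadius=36)
    print(f,[x.round(1).tolist() for x in k[0] if abs(x[0]-258)<15][:5] if k is not None else None)
"
```

```text
[-0.526457   -0.03043452 -0.25870746]
red 29 [212.51724138 161.86206897] exp home (np.float64(213.04200805709522), np.float64(165.01191081203226)) height over home mm 5.573790022010192 along mm -1.6502096785687668
w7 [[256.5, 156.5, 21.600000381469727], [257.5, 109.5, 19.0], [256.5, 271.5, 21.799999237060547], [261.5, 251.5, 15.5], [251.5, 225.5, 18.5]]
w8 [[258.5, 192.5, 32.099998474121094], [256.5, 156.5, 22.5], [257.5, 333.5, 15.800000190734863], [259.5, 312.5, 23.0]]
w9 [[258.5, 192.5, 20.299999237060547], [254.5, 170.5, 28.799999237060547], [255.5, 327.5, 20.700000762939453], [256.5, 304.5, 17.899999618530273]]
w12 [[259.5, 194.5, 21.100000381469727], [256.5, 163.5, 25.200000762939453], [257.5, 305.5, 16.899999618530273], [258.5, 334.5, 22.399999618530273], [260.5, 266.5, 19.299999237060547]]
```

```bash
python3 -c "
from h import *
np.set_printoptions(precision=4,suppress=True)
c=load('pics/w12.npz')
for z in (.054,.057,.060): 
  X=onz(c,259,194.3,z);print(z,X,'dist to post',np.linalg.norm(X[:2]-[.5257,-.0805])*1000, 'OD px',c['f']*.028/ (c['A'].T@(X-c['C']))[2])
im=c['im'][150:240,215:305]
g=cv2.cvtColor(im,cv2.COLOR_RGB2GRAY).astype(int)
for v in range(15,75,5): print(150+v,g[v,::3])
print('col259',[(v,int(c['im'][v,257].mean())) for v in range(140,235,2)])
"
```

```text
0.054 [ 0.5281 -0.0881  0.054 ] dist to post 7.951686741486013 OD px 63.38473163761487
0.057 [ 0.5279 -0.087   0.057 ] dist to post 6.883736995129471 OD px 64.89151484254364
0.06 [ 0.5277 -0.086   0.06  ] dist to post 5.8186748563621356 OD px 66.47168107597167
165 [159 157 158 156 156 157 138  95  96  84  66  98  85  90 105 103  87  93
  63  57 119 121 127 161 159 160 159 160 160 160]
170 [156 157 156 156 156 155 138  97  85 111 120 127 135 147 139 142 142 132
 125 119 104 109 135 161 159 159 160 159 160 160]
175 [154 156 156 156 159 127 129 100 120 138 122  91  68 119 130 130  93 108
 116 125 132 118  88 163 161 160 161 160 160 160]
180 [155 156 157 134 161 100 117 135 128 111  81 125 134 142 142 139 133 123
  83  90 115 131 126 112 153 160 160 160 159 161]
185 [157 159 159 129 131 104 129 122  92 129 111 124 126 130 132 128 123 121
 117 123 145 103 127 123  92 160 160 159 160 160]
190 [157 159 161 160 105 118 130 115 125 158 122 119 122 124 124 121 119 119
 115 154 162  96 118 127 110 162 161 161 161 159]
195 [157 156 158 160 102 121 124 101 154 157 157 142 116 120 117 116 115 111

[... 557 characters left out ...]

220 [155 156 156 157 156 158 157 157 158 103 113 119 124 130 141 139 127 122
 118 108 126 158 158 159 159 160 160 159 158 158]
col259 [(140, 79), (142, 135), (144, 136), (146, 136), (148, 135), (150, 133), (152, 69), (154, 70), (156, 69), (158, 69), (160, 69), (162, 76), (164, 85), (166, 114), (168, 130), (170, 139), (172, 117), (174, 87), (176, 133), (178, 145), (180, 141), (182, 137), (184, 134), (186, 130), (188, 126), (190, 123), (192, 121), (194, 118), (196, 114), (198, 86), (200, 125), (202, 125), (204, 124), (206, 123), (208, 150), (210, 158), (212, 157), (214, 76), (216, 111), (218, 126), (220, 140), (222, 122), (224, 126), (226, 125), (228, 126), (230, 126), (232, 125), (234, 124)]
```

The evidence points to the neck: the loop is offset 5.5–7 mm and its apparent size puts it at z≈0.054. Release the blue grip.

Request:
drive_tool(
  rows="8 0 0 0 0; 14 0 0 0 0; 17 0 0 0 0; 20 0 0 0 0; 26 0 0 0 0; 40 0 0 0 0; 60 0 0 0 0; 60 0 0 0 0; 60 0 0 0 0",
)

```text
clock: 26.6
eef_pos: [0.5333, -0.1258, 0.0397]
tool_rot: [0.996, 0.089, -0.0, -0.0]
ft_force: [-0.3, 0.1, 0.0]
grip_width: 0.0601
```

Request:
drive_tool(
  rows="60 0 0 -20 0; 60 0 0 -30 0; 60 0 0 -30 0; 60 0 0 0 0; 60 0 0 0 0",
)

```text
clock: 27.1
eef_pos: [0.5339, -0.126, 0.1206]
tool_rot: [0.996, 0.089, 0.001, 0.0]
ft_force: [-0.3, -0.0, 0.3]
grip_width: 0.0596
```

```bash
python3 -c "
from h import *
np.set_printoptions(precision=4,suppress=True)
redh('pics/sc13.png')
c=cam('wrist','pics/w13.png');print(bot.get_obs()['eef_pos'])
im=c['im'].astype(int);r,g,b=im[...,0],im[...,1],im[...,2]
m=(b>60)&(r<.45*b)&(g<.7*b);m[:,:246]=0;m[:,275:]=0;q=np.argwhere(m);print('blue',q.min(0),q.max(0),onz(c,q[:,1].mean(),q[:,0].min(),.066),onz(c,q[:,1].mean(),q[:,0].max()+1,.066))
m=(r>90)&(g<.4*r)&(b<.4*r);m[:,:240]=0;m[:,280:]=0;q=np.argwhere(m);print('red',q.min(0),q.max(0),onz(c,q[:,1].mean(),q[:,0].min(),.066),onz(c,q[:,1].mean(),q[:,0].max()+1,.066))
cv2.imwrite('pics/w13b.png',cv2.resize(c['im'][:,:,::-1],None,fx=1.5,fy=1.5,interpolation=2))
"
```

```text
red 29 [212.6207 161.7586] exp home (np.float64(213.04200805709522), np.float64(165.01191081203226)) height over home mm 5.923277440463111 along mm -1.3249006349773704
[ 0.5325 -0.1256  0.1187]
blue [194 248] [234 270] [ 0.5317 -0.1122  0.066 ] [ 0.5372 -0.1423  0.066 ]
red [320 248] [350 268] [ 0.5498 -0.2149  0.066 ] [ 0.5553 -0.2454  0.066 ]
```

No more views are available, so I work from numbers. The spring is held on the post (stretch about 20 mm), but the red end sits about 5 mm high. I'll press it gently home with shut fingers.

```bash
python3 -c "
from h import *
plan(.551,-.2255,.082,n=1)"
```

```text
heading -79.8 turn -0.0 TCP [ 0.5325 -0.1256  0.1187] now-axes shift mm [  0.6 101.6  36.7] n 1
0.6 101.6 36.7 -0.0;
```

Request:
drive_tool(
  rows="40 0 25 0 0; 20 0 25 0 0; 0 0 25 0 0; 0 0.5 26.5 0 0; 0 0 0 10 0; 0 0 0 10 0; 0 0 0 10 0; 0 0 0 6 0; 0 0 0 0 0; 0 0 0 0 0; 0 0 0 0 0",
)

```text
clock: 28.3
eef_pos: [0.5523, -0.2255, 0.0844]
tool_rot: [0.996, 0.089, 0.001, 0.0]
ft_force: [0.0, -0.1, 0.1]
grip_width: -0.0001
```

Request:
drive_tool(
  rows="0 0 0 2 0; 0 0 0 2 0; 0 0 0 2 0; 0 0 0 1 0; 0 0 0 0 0; 0 0 0 0 0",
)

```text
clock: 28.9
eef_pos: [0.5518, -0.2257, 0.0767]
tool_rot: [0.996, 0.089, -0.0, -0.0]
ft_force: [0.7, -0.3, 0.4]
grip_width: -0.0
```

Request:
drive_tool(
  rows="0 0 0 1 0; 0 0 0 1 0; 0 0 0 1 0; 0 0 0 0 0; 0 0 0 0 0",
)

```text
clock: 29.4
eef_pos: [0.5517, -0.2256, 0.0737]
tool_rot: [0.996, 0.089, -0.0, -0.0]
ft_force: [0.5, -0.7, 0.3]
grip_width: 0.0
```

Request:
drive_tool(
  rows="0 0 0 1 0; 0 0 0 1 0; 0 0 0 0 0; 0 0 0 0 0",
)

```text
clock: 29.8
eef_pos: [0.5523, -0.2257, 0.0726]
tool_rot: [0.996, 0.089, 0.001, 0.0]
ft_force: [-1.0, 0.4, 4.8]
grip_width: 0.0
```

Contact is at z≈0.073, so the red end is about 7 mm above home. Press gently.

Request:
drive_tool(
  rows="0 0 0 1 0; 0 0 0 1 0; 0 0 0 0 0; 0 0 0 0 0",
)

```text
clock: 30.2
eef_pos: [0.5526, -0.2259, 0.071]
tool_rot: [0.996, 0.089, 0.001, 0.001]
ft_force: [-1.7, 0.5, 5.9]
grip_width: -0.0001
```

Request:
drive_tool(
  rows="0 0 0 1 0; 0 0 0 1 0; 0 0 0 0 0; 0 0 0 0 0",
)

```text
clock: 30.6
eef_pos: [0.5528, -0.2262, 0.0693]
tool_rot: [0.996, 0.089, 0.001, 0.001]
ft_force: [-0.9, -0.3, 8.4]
grip_width: -0.0
```

Request:
drive_tool(
  rows="0 0 0 1 0; 0 0 0 1 0; 0 0 0 0 0; 0 0 0 0 0",
)

```text
clock: 31.0
eef_pos: [0.5528, -0.2265, 0.0676]
tool_rot: [0.996, 0.089, 0.001, 0.001]
ft_force: [-1.3, 0.2, 9.2]
grip_width: -0.0001
```

Request:
drive_tool(
  rows="0 0 0 1 0; 0 0 0 0.5 0; 0 0 0 0 0; 0 0 0 0 0",
)

```text
clock: 31.4
eef_pos: [0.5529, -0.2267, 0.0664]
tool_rot: [0.996, 0.089, 0.001, 0.001]
ft_force: [-1.8, -0.6, 10.8]
grip_width: -0.0
```

Request:
drive_tool(
  rows="0 0 0 -3 0; 0 0 0 -5 0; 0 0 0 -20 0; 0 0 -40 -15 0; 0 0 -40 -10 0; 0 0 -19 0 0; 0 0 0 0 0; 0 0 0 0 0; 0 0 0 0 0",
)

```text
clock: 32.3
eef_pos: [0.5343, -0.1289, 0.1169]
tool_rot: [0.996, 0.088, -0.0, 0.0]
ft_force: [-0.2, -0.5, -0.4]
grip_width: -0.0004
```

```bash
python3 -c "
from h import *
np.set_printoptions(precision=4,suppress=True)
redh('pics/sc14.png')
c=cam('wrist','pics/w14.png');o=bot.get_obs();print(o['eef_pos'],o['ft_force'])
im=c['im'].astype(int);r,g,b=im[...,0],im[...,1],im[...,2]
m=(b>60)&(r<.45*b)&(g<.7*b);m[:,:246]=0;m[:,275:]=0;q=np.argwhere(m);q=q[q[:,0]>170];B=[onz(c,q[:,1].mean(),v,.064) for v in (q[:,0].min(),q[:,0].max()+1)];print('blue',q.min(0),q.max(0),*B)
m=(r>90)&(g<.4*r)&(b<.4*r);m[:,:240]=0;m[:,280:]=0;q=np.argwhere(m);Rr=[onz(c,q[:,1].mean(),v,.066) for v in (q[:,0].min(),q[:,0].max()+1)];print('red',q.min(0),q.max(0),*Rr)
print('sep',np.linalg.norm((B[0]+B[1]-Rr[0]-Rr[1])/2))
u,v=proj(c,[.5281,-.0868,.055]);print('loop exp',u,v,'post head exp',proj(c,[.5257,-.0805,.062]))
h=cv2.cvtColor(c['im'],cv2.COLOR_RGB2GRAY)
k=cv2.HoughCircles(cv2.GaussianBlur(h,(3,3),0),cv2.HOUGH_GRADIENT,1,8,param1=120,param2=15,minRadius=8,maxRadius=34)
print([x.round(1).tolist() for x in k[0] if abs(x[0]-u)<12 and abs(x[1]-v)<45])
u=int(u);print([(w,int(h[w,u])) for w in range(int(v)-40,int(v)+45,2)])
"
```

```text
red 28 [212.4286 163.25  ] exp home (np.float64(213.04200805709522), np.float64(165.01191081203226)) height over home mm 0.8848338244332943 along mm -1.9290460016471704
[ 0.5343 -0.1292  0.1169] [-0.5173  0.2337 -0.9445]
blue [186 248] [230 269] [ 0.5318 -0.1099  0.064 ] [ 0.5376 -0.1424  0.064 ]
red [322 252] [343 263] [ 0.5508 -0.218   0.066 ] [ 0.5546 -0.2393  0.066 ]
sep 0.10403487588270696
loop exp 259.2230570730631 148.3698151818827 post head exp (np.float64(257.31698799813796), np.float64(140.27462734706356))
[[257.5, 132.5, 16.5], [256.5, 149.5, 14.100000381469727], [256.5, 141.5, 17.200000762939453], [263.5, 145.5, 18.799999237060547], [262.5, 156.5, 21.0], [248.5, 150.5, 14.300000190734863]]
[(108, 134), (110, 135), (112, 135), (114, 137), (116, 111), (118, 113), (120, 110), (122, 107), (124, 89), (126, 56), (128, 57), (130, 89), (132, 108), (134, 100), (136, 112), (138, 118), (140, 114), (142, 109), (144, 106), (146, 101), (148, 97), (150, 89), (152, 131), (154, 132), (156, 134), (158, 135), (160, 114), (162, 105), (164, 86), (166, 111), (168, 102), (170, 103), (172, 102), (174, 102), (176, 102), (178, 102), (180, 101), (182, 102), (184, 102), (186, 101), (188, 104), (190, 35), (192, 27)]
```

The red end is home (0.9 mm). The blue grip is held about 21 mm beyond its unstretched place and the loop is on the post. Retreat and hand in.

Request:
drive_tool(
  rows="0 0 0 -25 0; 0 0 0 -25 0; 0 0 0 0 0; 0 0 0 0 0; 0 0 0 0 0; 0 0 0 0 0; 0 0 0 0 0; 0 0 0 0 0",
)

```text
clock: 33.2
eef_pos: [0.5339, -0.1281, 0.1667]
tool_rot: [0.996, 0.089, -0.001, -0.0]
ft_force: [-0.2, 0.8, 0.0]
grip_width: 0.0001
```

```bash
python3 -c "
from h import *
redh('pics/sc15.png')
print(bot.get_obs()['clock'],bot.job_done())
"
```

```text
red 27 [212.44444444 163.18518519] exp home (np.float64(213.04200805709522), np.float64(165.01191081203226)) height over home mm 1.1038027934022454 along mm -1.8791308573923255
the job is handed in; nothing more can be done
33.25 None
```

The spring is fitted and let go, and I handed the job in at 33 s of the 72 s allowed. I found the hole in the bar by camera and lowered the prong in. Small nudges both ways were stopped by the hole walls, with about 3 mm of play. I then pulled the blue end out, dropped its loop over the post head, let it relax and released it.

- **Problem fixed:** after I let go of the blue end, the red end sat about 7 mm too high. I pressed it home with shut fingers, using at most about 11 N.
- **Last checks:**
  - The red end is within about 1 mm of home height.
  - The blue grip is held about 21 mm beyond its unstretched place, so the spring is stretched by roughly 20 mm.
  - The wrist force is near zero and the gripper is about 100 mm above the spring.
- **Less certain:** that the loop is on the neck rather than around the head is inferred from its offset and apparent size in the image. Its height was never measured directly. I reached the 12-picture limit before letting go of the blue end, so the last checks are numbers only. I never saw the spring after letting go of it.
- **Not re-measured:** I did not check the jar, tin, brush and screwdriver again at the end. I planned every move to stay clear of them.

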